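# Change over a badge press: swap large and small dies like for like

## Task

The badge press is to make small badges next (its small top die is already in the ram), so swap its two large dies with the two small dies in the wooden holder block, like for like: each small die, hollow or stepped, goes into the press seat where the large die of the same shape stands now, and that large die goes into the holder seat its small partner came from. All seats are taken; the cork mat is free for parking a die on the way. Keep the dies upright, let each sit fully down in its seat, and do not shift the mug.

Things in the scene. Friction and masses are not known exactly. Their poses are not given: they have to be found in the camera images.
- large_hollow: The large hollow die: aluminium, round body 56 mm wide 46 mm high, top an open bowl 18 mm deep; about 0.26 kg. Starts on the press carriage. Grip the straight body, 10 to 46 mm up. Foot 48 mm wide (lower edge tapered to 42) and 10 mm high, alike on all dies: any die fits any seat. Origin: centre of the underside, 4 mm above the origin of its seat; z up.
- large_stepped: The large stepped die: aluminium, round body 56 mm wide to 46 mm, then a boss 31 mm wide to 58 mm; about 0.32 kg. Starts on the press carriage. Grip the straight body, 10 to 46 mm up. Foot 48 mm wide (lower edge tapered to 42) and 10 mm high, alike on all dies: any die fits any seat. Origin: centre of the underside, 4 mm above the origin of its seat; z up.
- small_hollow: The small hollow die: aluminium, round body 40 mm wide 46 mm high, top an open bowl 18 mm deep; about 0.14 kg. Starts in the holder block. Grip the straight body, 10 to 46 mm up. Foot 48 mm wide (lower edge tapered to 42) and 10 mm high, alike on all dies: any die fits any seat. Origin: centre of the underside, 4 mm above the origin of its seat; z up.
- small_stepped: The small stepped die: aluminium, round body 40 mm wide to 46 mm, then a boss 22 mm wide to 58 mm; about 0.17 kg. Starts in the holder block. Grip the straight body, 10 to 46 mm up. Foot 48 mm wide (lower edge tapered to 42) and 10 mm high, alike on all dies: any die fits any seat. Origin: centre of the underside, 4 mm above the origin of its seat; z up.
- press_seat_hollow: Press seat where the large hollow die starts. Dark steel cup fixed on the press carriage, 66 mm outside, 58 inside; floor 4 mm, rim 9 mm above its origin (centre of its underside, 44 mm above the bench), so a die has 5 mm play all round. z up; its neighbour seat is 100 mm off along y; press head and column (0.3 m high, lever to 0.5 m) stand at +y, 205 mm from mid-carriage.
- press_seat_stepped: Press seat where the large stepped die starts. Dark steel cup fixed on the press carriage, 66 mm outside, 58 inside; floor 4 mm, rim 9 mm above its origin (centre of its underside, 44 mm above the bench), so a die has 5 mm play all round. z up; its neighbour seat is 100 mm off along y; press head and column (0.3 m high, lever to 0.5 m) stand at +y, 205 mm from mid-carriage.
- holder_seat_hollow: Holder seat where the small hollow die starts. Dark steel cup fixed on the plywood holder block, 66 mm outside, 58 inside; floor 4 mm, rim 9 mm above its origin (centre of its underside, 22 mm above the bench), so a die has 5 mm play all round. z up; its neighbour seat is 100 mm off along y.
- holder_seat_stepped: Holder seat where the small stepped die starts. Dark steel cup fixed on the plywood holder block, 66 mm outside, 58 inside; floor 4 mm, rim 9 mm above its origin (centre of its underside, 22 mm above the bench), so a die has 5 mm play all round. z up; its neighbour seat is 100 mm off along y.
- mat: Empty square cork mat, 120 x 120 x 5 mm, fixed flat on the bench: the free place to park a die. Origin: centre of its underside, on the bench; z up.
- mug: White mug, 80 mm wide, 95 mm high, with one handle, loose on the bench on the far side; not part of the job. Origin: centre of its underside; z up.

How it is judged:
By the outcome, as a careful person would: the job done as asked, in the order asked, and still so for the second after the job is handed in, with the robot touching nothing.
It also fails if it takes over 138 s, if anything falls off the work surface, if the arm or the gripper's body presses on something with over 40 N, if the wrist force passes 120 N, or if a joint passes its speed limit or range.

## Robot

A 6-joint arm with a two-finger parallel gripper is mounted at the origin on the work surface. World frame = base frame: x ahead of the robot, y to its left, z up, the work surface at z = 0. Lengths are in m, angles in rad, forces in N, time in s.
With the tool pointing down it reaches from about 0.35 to 0.725 m from the base axis. Payload 4.3 kg.
Tool frame: the origin (TCP) lies at the very end of the fingers, on their centre line; the grasp point (between the pads) lies 19 mm behind it; z points along the fingers, x is the direction in which the jaws open and shut, and the axes are right-handed (so a half turn about z gives the same grasp; the last joint's range is limited). The gripper opens to 85 mm and grips with 20 to 120 N. Pads are 22 mm wide; open, the fingers measure 114 mm over their backs; the gripper's body (76 mm by 85 mm) begins 54 mm behind the grasp point. The pads swing forward as they close: fully open they stand 13 mm farther back than shut.
Start: joints at [1.009, 0.377, 0.081, 1.274, 0, 1.46], TCP at [0.251, 0.517, 0.231] pointing down, gripper open.
Joint ranges: [-2.72, 2.72], [-0.84, 1.66], [-1.02, 1.22], [-1.77, 2.12], [-1.37, 1.28], [-3.14, 3.14]. Speed limits (rad/s): [2.57, 2.57, 3.14, 3.14, 3.14, 3.14].

## Interface

Orientations are given as a unit quaternion [w, x, y, z].
In Python, from rig import readout, imaging, job_done gives the robot as it stands. The module is installed in compiled form; this text tells all that it offers.
- The arm moves only by the shell command python3 -m pendant 'ROWS'. ROWS is JSON, one flat list of numbers, 7 for each row, row after row: the shift along the tool's x, y, z in m, then the turn, a rotation vector about the tool's x, y, z in rad, then the finger opening in m, from 0 to 0.0854. A call has 1 to 12 rows; each row is the pose to reach, as a shift and turn from the pose commanded when the call began, along the tool's axes at that moment; what a row does not reach only later rows make up. A row lasts 1/10 s, in which the tool goes at most 50 mm and 8.59 degrees, less where a joint would pass 70% of its speed; a pose out of reach is approached as far as the arm can. A call with a gripper value outside its range is refused whole. The fingers move at their own pace and stop on an object; the grip force is fixed at half the most. Time passes only in rows, so rows that repeat a pose let the fingers close. It gives the time, the measured TCP pose, the force and the opening at its end, in the units of the state.
- readout.observe(): the state, without advancing time (a new reading comes with each control period).
- imaging.read_camera(name): name is "side" or "top"; returns (picture, depth): 400x640x3 uint8, red, green, blue; 400x640 float32, m along the optical axis (not along the pixel's ray), 0 where there is no reading.
- imaging.camera_model(name): a dict with "mtx" (3x3 intrinsics, pixels), "pose" (4x4, takes a point from camera to world coordinates). Camera axes: x right, y down, z forward; pixel columns grow to the right and rows downward; lengths in m; the calibration is good to about 2 mm. A picture is of the moment at which its call begins. camera_model takes no time and is no camera call.
- job_done(): hands the job in, once; it reports no verdict.
The state is a dict: "t": time; "joint_positions": joint angles; "dq": joint speeds; "joint_torque": joint torques, N m; "tcp_pos": TCP position; "ee_rot": TCP orientation; "contact_force": force on the tool from outside, world axes, zero at the start; "torque": the same for the moment, N m; "opening": opening from 0.0 (shut) to 1.0 (fully open).
Only numpy, scipy, OpenCV 4.12 (cv2) and the standard library are available. Lean on these libraries where they do the work, as an engineer would, in place of code of your own. Each camera call takes 0.05 s, during which the arm holds its last target.

## Working session

There is one attempt and no reset: what is moved stays moved. The work goes in short steps, Python scripts to look and compute and a shell command to move; the robot and the scene stay as the last step left them, time stands still between calls to the robot, and variables do not carry over. Pictures are saved under pics/ and viewed, and the job is handed in when it is done.

```bash
ls; mkdir -p pics; python3 - <<'E'
from rig import readout, imaging
import cv2,numpy as np
np.set_printoptions(precision=4,suppress=True)
for n in("side","top"):
    p,d=imaging.read_camera(n); cv2.imwrite(f"pics/{n}0.png",p[:,:,::-1]); np.savez(f"pics/{n}0.npz",p=p,d=d)
    m=imaging.camera_model(n);print(n,m["mtx"],m["pose"])
s=readout.observe()
for k in s:print(k,s[k])
E
```

```text
pics
side [[384.4485   0.     315.6991]
 [  0.     384.4485 199.1776]
 [  0.       0.       1.    ]] [[-0.7233 -0.4286  0.5414  0.0787]
 [-0.6902  0.4272 -0.584   0.4814]
 [ 0.019  -0.7961 -0.6048  0.6037]
 [ 0.      0.      0.      1.    ]]
top [[393.3514   0.     319.626 ]
 [  0.     393.3514 205.8192]
 [  0.       0.       1.    ]] [[ 0.0026 -0.9964  0.0843  0.5231]
 [-1.     -0.0031 -0.0053 -0.0438]
 [ 0.0056 -0.0843 -0.9964  0.8032]
 [ 0.      0.      0.      1.    ]]
t 0.1
joint_positions [ 1.0087  0.378   0.0798  1.2744 -0.      1.4605]
dq [ 0.0006 -0.0022  0.0045 -0.0009 -0.0008 -0.0012]
joint_torque [  0.0014 -46.4693  27.0583   0.012   -0.0001   0.    ]
tcp_pos [0.2507 0.5168 0.2305]
ee_rot [ 0.0004  0.8475  0.5308 -0.0008]
contact_force [ 0.0772 -0.0114 -0.0541]
torque [0.0143 0.0204 0.0384]
opening 1.0009255628787088
```

View pics/top0.png

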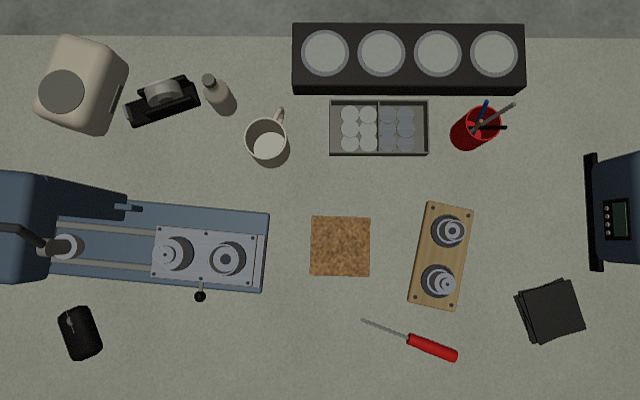

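View pics/side0.png

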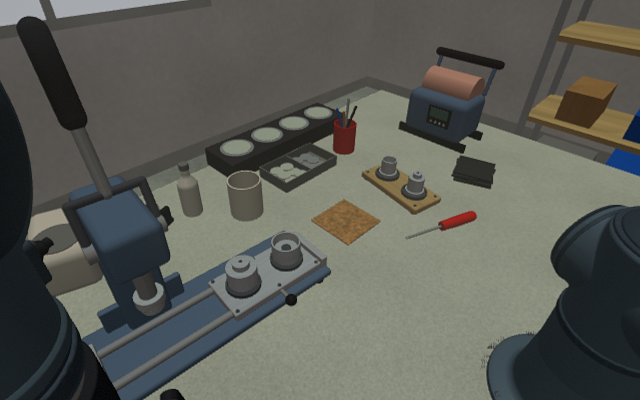

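```bash
cat > h.py <<'E'
import numpy as np,cv2
from rig import imaging,readout
def cloud(n,d):
    m=imaging.camera_model(n);K=m["mtx"];P=m["pose"]
    v,u=np.mgrid[0:d.shape[0],0:d.shape[1]]
    c=np.stack([(u-K[0,2])/K[0,0]*d,(v-K[1,2])/K[1,1]*d,d],-1)
    w=c@P[:3,:3].T+P[:3,3]; w[d<=0]=np.nan
    return w
def topring(w,zlo,zhi,xy,r=.045):
    m=(w[...,2]>zlo)&(w[...,2]<zhi)&(np.hypot(w[...,0]-xy[0],w[...,1]-xy[1])<r)
    q=w[m][:,:2].astype(np.float32)
    if len(q)<6: return len(q),None,None,None
    c,R=cv2.minEnclosingCircle(q)
    return len(q),np.round(c,4),round(R*1000,1),np.round(w[m][:,2].mean(),4)
def proj(n,p):
    m=imaging.camera_model(n);q=np.linalg.inv(m["pose"])@np.append(p,1)
    q=m["mtx"]@q[:3];return q[:2]/q[2]
def cast(n,u,v,z):
    m=imaging.camera_model(n);P=m["pose"]
    r=P[:3,:3]@np.linalg.inv(m["mtx"])@[u,v,1];o=P[:3,3]
    return o+r*(z-o[2])/r[2]
E
python3 - <<'E'
from h import *
np.set_printoptions(precision=4,suppress=True)
D={n:np.load(f"pics/{n}0.npz") for n in("side","top")}
W={n:cloud(n,D[n]["d"]) for n in D}
for name,u,v,z in(("LS",174,253,.094),("LH",227,259,.094),("SH",449,231,.072),("SS",438,282,.072)):
    g=cast("top",u,v,z)
    print(name,g)
    for n in W:
        print("  body",n,topring(W[n],z-.005,z+.005,g)," boss",topring(W[n],z+.008,z+.016,g))
        c=proj(n,g).astype(int);print("  z at",W[n][c[1],c[0]])
g=cast("top",340,246,.005);print("mat",g, W["top"][246,340])
p=D["top"]["p"];hsv=cv2.cvtColor(p,cv2.COLOR_RGB2HSV);m=cv2.inRange(hsv,(5,90,60),(20,255,255));m[:,:290]=0;m[:,390:]=0
ys,xs=np.nonzero(m[200:290]);print(cv2.minAreaRect(np.stack([xs,ys+200],1).astype(np.float32)))
for n in ("top",):
  im=p[180:330,130:500,::-1];cv2.imwrite("pics/crop0.png",cv2.resize(im,None,fx=2.1,fy=2.1,interpolation=cv2.INTER_CUBIC))
  # heights of lever etc
  for u,v in((200,296),(130,205),(65,245),(160,205),(265,135)):print(u,v,W["top"][v,u])
E
```

```text
LS [0.4977 0.2125 0.094 ]
  body side (413, array([0.493 , 0.2266]), 28.9, np.float64(0.0938))  boss (201, array([0.4934, 0.226 ]), 15.9, np.float64(0.1057))
  z at [0.488  0.2188 0.1059]
  body top (532, array([0.4968, 0.2249]), 28.5, np.float64(0.0929))  boss (247, array([0.4963, 0.2249]), 16.0, np.float64(0.1049))
  z at [0.4981 0.2102 0.1052]
LH [0.4873 0.1177 0.094 ]
  body side (197, array([0.4841, 0.1267]), 29.3, np.float64(0.0926))  boss (0, None, None, None)
  z at [0.5006 0.1074 0.079 ]
  body top (192, array([0.4877, 0.1257]), 28.4, np.float64(0.0925))  boss (0, None, None, None)
  z at [0.4864 0.1236 0.0759]
SH [ 0.5388 -0.2883  0.072 ]
  body side (65, array([ 0.5375, -0.2971]), 22.3, np.float64(0.0701))  boss (0, None, None, None)
  z at [ 0.5532 -0.3086  0.0586]
  body top (134, array([ 0.5405, -0.2993]), 20.5, np.float64(0.0705))  boss (0, None, None, None)
  z at [ 0.5392 -0.2943  0.0541]
SS [ 0.4451 -0.2657  0.072 ]
  body side (96, array([ 0.4397, -0.2758]), 20.2, np.float64(0.0716))  boss (43, array([ 0.4402, -0.2763]), 11.7, np.float64(0.0837))
  z at [ 0.4478 -0.268   0.0724]
  body top (253, array([ 0.4439, -0.2786]), 20.7, np.float64(0.0709))  boss (116, array([ 0.4431, -0.2777]), 11.1, np.float64(0.083))
  z at [ 0.4451 -0.2657  0.0718]
mat [ 0.5094 -0.0894  0.005 ] [ 0.5094 -0.0895  0.0033]
((339.66552734375, 245.8725128173828), (58.945098876953125, 59.1508903503418), 1.6846843957901)
200 296 [0.4151 0.1784 0.0449]
130 205 [0.5854 0.3052 0.0721]
65 245 [0.5125 0.3674 0.157 ]
160 205 [0.5898 0.269  0.0233]
265 135 [0.7371 0.0652 0.0052]
```

View pics/crop0.png

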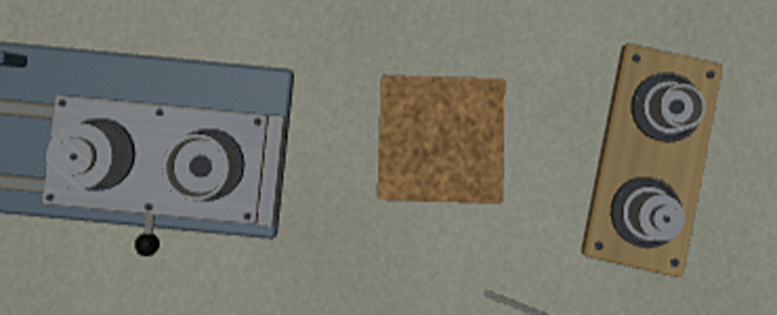

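```bash
cat >> h.py <<'E'
from scipy.optimize import least_squares
def rim(w,zr,xy,R=31.,tol=.003):
    d=np.hypot(w[...,0]-xy[0],w[...,1]-xy[1])
    m=(abs(w[...,2]-zr)<tol)&(d<.042)&(d>.022)
    q=w[m][:,:2]
    if len(q)<10:return len(q),None
    f=lambda c:np.hypot(q[:,0]-c[0],q[:,1]-c[1])-R/1000
    r=least_squares(f,xy,loss="soft_l1",f_scale=.001)
    return len(q),np.round(r.x,4),round(1000*np.sqrt(np.mean(r.fun**2)),2)
from scipy.spatial.transform import Rotation as Ro
def go(x,y,z,jaw=37.):
    s=readout.observe();q=s["ee_rot"];R=Ro.from_quat([q[1],q[2],q[3],q[0]])
    a=np.deg2rad(jaw);X=np.array([np.cos(a),np.sin(a),0]);Z=np.array([0,0,-1.]);T=Ro.from_matrix(np.stack([X,np.cross(Z,X),Z],1))
    d=R.inv().apply(np.array([x,y,z])-s["tcp_pos"]);r=(R.inv()*T).as_rotvec()
    print("t",round(s["t"],2),"tcp",np.round(s["tcp_pos"],4),"-> shift",np.round(d,4),"turn",np.round(r,4),"n>=",int(np.ceil(max(np.linalg.norm(d)/.05,np.linalg.norm(r)/.15))))
    return d,r
E
python3 - <<'E'
from h import *
for n in("top","side"):
    w=cloud(n,np.load(f"pics/{n}0.npz")["d"])
    for nm,c,z in(("PS",(.4955,.2257),.053),("PH",(.486,.1262),.053),("HH",(.539,-.298),.031),("HS",(.442,-.2772),.031)):
        print(n,nm,rim(w,z-.001,c))
go(.30,.30,.28)
go(.486,.1262,.20)
E
```

```text
top PS (137, array([0.4967, 0.2251]), np.float64(1.52))
top PH (136, array([0.4873, 0.1256]), np.float64(1.35))
top HH (173, array([ 0.541 , -0.2996]), np.float64(2.09))
top HS (198, array([ 0.4433, -0.2782]), np.float64(2.58))
side PS (176, array([0.4934, 0.2262]), np.float64(2.82))
side PH (145, array([0.4843, 0.1264]), np.float64(2.95))
side HH (85, array([ 0.5385, -0.2985]), np.float64(3.45))
side HS (116, array([ 0.4411, -0.2776]), np.float64(3.78))
t 0.1 tcp [0.2507 0.5168 0.2305] -> shift [-0.1736  0.139  -0.0493] turn [2.000e-04 1.800e-03 4.732e-01] n>= 5
t 0.1 tcp [0.2507 0.5168 0.2305] -> shift [-0.2487  0.3822  0.0308] turn [2.000e-04 1.800e-03 4.732e-01] n>= 10
```

```bash
python3 -m pendant '[-0.174,0.139,-0.049,0,0,0.473,0.085, -0.174,0.139,-0.049,0,0,0.473,0.085, -0.174,0.139,-0.049,0,0,0.473,0.085, -0.174,0.139,-0.049,0,0,0.473,0.085, -0.174,0.139,-0.049,0,0,0.473,0.085, -0.174,0.139,-0.049,0,0,0.473,0.085, -0.249,0.382,0.031,0,0,0.473,0.085, -0.249,0.382,0.031,0,0,0.473,0.085, -0.249,0.382,0.031,0,0,0.473,0.085, -0.249,0.382,0.031,0,0,0.473,0.085, -0.249,0.382,0.031,0,0,0.473,0.085, -0.249,0.382,0.031,0,0,0.473,0.085]'; python3 -c "
from h import *
go(.486,.1262,.2);go(.486,.1262,.058)"
```

```text
t: 1.3
tcp_pos: [0.488, 0.1243, 0.1979]
ee_rot: [0.0, 0.949, 0.316, -0.001]
contact_force: [0.2, 0.4, -0.2]
opening: 0.994
t 1.3 tcp [0.488  0.1243 0.1979] -> shift [-0.0004 -0.0027 -0.0021] turn [-0.0003  0.0018 -0.0032] n>= 1
t 1.3 tcp [0.488  0.1243 0.1979] -> shift [-0.0002 -0.0027  0.1399] turn [-0.0003  0.0018 -0.0032] n>= 3
```

```bash
python3 -m pendant '[0,0,0.04,0,0,0,0.085, 0,0,0.08,0,0,0,0.085, 0,0,0.08,0,0,0,0.085, 0,0,0.08,0,0,0,0.085]'; python3 - <<'E'
from h import *
go(.486,.1262,.058)
for n in("top","side"):
    p,d=imaging.read_camera(n); cv2.imwrite(f"pics/{n}1.png",p[150:330,120:420,::-1] if n=="top" else p[:,:,::-1])
E
```

```text
t: 1.7
tcp_pos: [0.4849, 0.1272, 0.1202]
ee_rot: [-0.0, 0.948, 0.318, -0.001]
contact_force: [0.2, 0.0, 0.3]
opening: 0.997
t 1.7 tcp [0.4849 0.1272 0.1202] -> shift [0.0004 0.0016 0.0622] turn [-0.0016  0.0021  0.0013] n>= 2
```

View pics/side1.png

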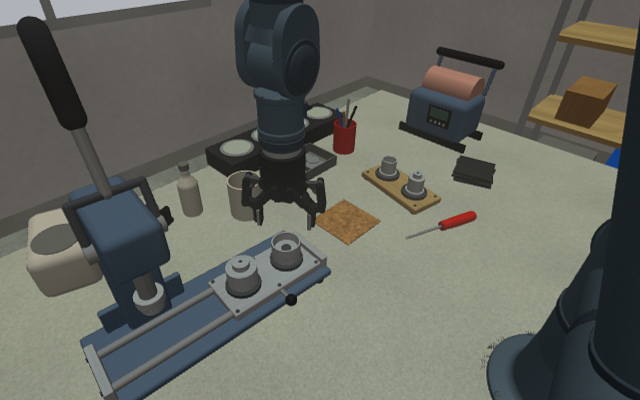

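```bash
python3 -m pendant '[0,0.001,0.03,0,0,0,0.085, 0,0.001,0.062,0,0,0,0.085, 0,0.001,0.062,0,0,0,0.085, 0,0.001,0.062,0,0,0,0.085, 0,0.001,0.062,0,0,0,0.02, 0,0.001,0.062,0,0,0,0.02, 0,0.001,0.062,0,0,0,0.02, 0,0.001,0.062,0,0,0,0.02, 0,0.001,0.062,0,0,0,0.02, 0,0.001,0.062,0,0,0,0.02, 0,0.001,0.062,0,0,0,0.02, 0,0.001,0.062,0,0,0,0.02]'; python3 - <<'E'
from h import *
go(.486,.1262,.058)
p,d=imaging.read_camera("side"); cv2.imwrite("pics/side2.png",cv2.resize(p[150:320,180:400,::-1],None,fx=3,fy=3))
E
```

```text
t: 3.0
tcp_pos: [0.4884, 0.1259, 0.0606]
ee_rot: [0.0, 0.948, 0.317, 0.002]
contact_force: [-1.5, -0.9, 6.7]
opening: 0.637
t 3.0 tcp [0.4884 0.1259 0.0606] -> shift [-0.0017 -0.0017  0.0026] turn [ 0.0021 -0.0033  0.0002] n>= 1
```

View pics/side2.png

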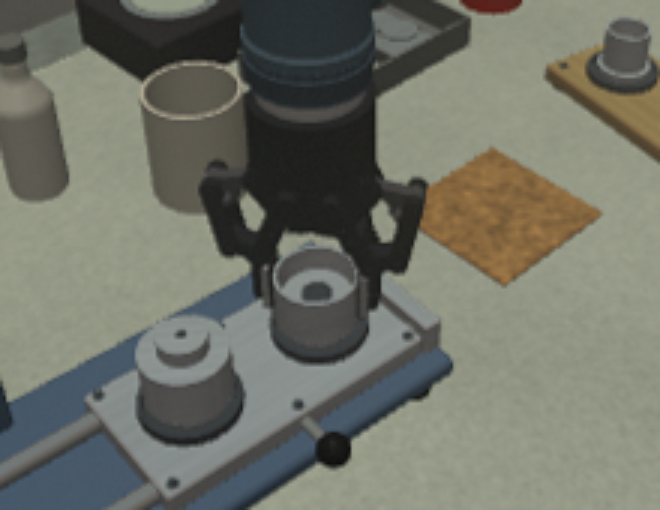

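```bash
python3 -m pendant '[0,0,-0.02,0,0,0,0.02, 0,0,-0.06,0,0,0,0.02, 0,0,-0.10,0,0,0,0.02, -0.01,0.017,-0.11,0,0,0,0.02, -0.03,0.05,-0.11,0,0,0,0.02, -0.051,0.085,-0.11,0,0,0,0.02, -0.072,0.12,-0.11,0,0,0,0.02, -0.093,0.155,-0.11,0,0,0,0.02, -0.108,0.18,-0.11,0,0,0,0.02, -0.1115,0.185,-0.09,0,0,0,0.02, -0.1115,0.185,-0.05,0,0,0,0.02, -0.1115,0.185,-0.01,0,0,0,0.02]'; python3 -m pendant '[0,0,0.02,0,0,0,0.02, 0,0,0.04,0,0,0,0.02, 0,0,0.051,0,0,0,0.02, 0,0,0.051,0,0,0,0.02, 0,0,0.051,0,0,0,0.02]';python3 - <<'E'
from h import *
go(.509,-.0895,.015)
p,d=imaging.read_camera("side"); cv2.imwrite("pics/side3.png",cv2.resize(p[130:300,230:450,::-1],None,fx=3,fy=3))
E
```

```text
t: 4.25
tcp_pos: [0.5102, -0.0901, 0.0686]
ee_rot: [0.001, 0.948, 0.317, 0.002]
contact_force: [0.5, 0.6, -3.1]
opening: 0.638
t: 4.75
tcp_pos: [0.5095, -0.0892, 0.018]
ee_rot: [0.0, 0.948, 0.317, 0.0]
contact_force: [0.3, 0.2, -2.5]
opening: 0.645
t 4.75 tcp [ 0.5095 -0.0892  0.018 ] -> shift [-0.0006 -0.0001  0.003 ] turn [ 0.0008 -0.0007  0.0002] n>= 1
```

View pics/side3.png

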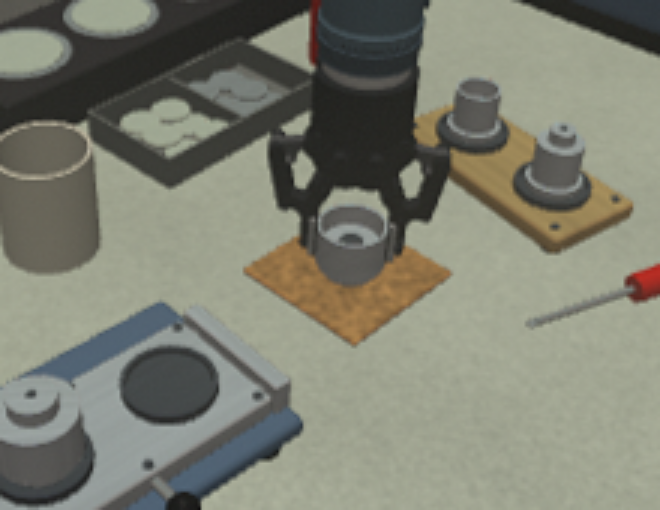

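```bash
python3 -m pendant '[0,0,0.001,0,0,0,0.02, 0,0,0.002,0,0,0,0.02, 0,0,0.002,0,0,0,0.02, 0,0,0.002,0,0,0,0.02]'; python3 -m pendant '[0,0,0.0005,0,0,0,0.02,0,0,0.001,0,0,0,0.02, 0,0,0.001,0,0,0,0.02]'
```

```text
t: 5.2
tcp_pos: [0.5096, -0.0892, 0.0167]
ee_rot: [0.0, 0.948, 0.317, 0.001]
contact_force: [-3.0, 0.8, 7.8]
opening: 0.647
t: 5.5
tcp_pos: [0.5096, -0.0892, 0.0167]
ee_rot: [0.001, 0.948, 0.317, 0.001]
contact_force: [-5.5, 1.9, 16.4]
opening: 0.642
```

```bash
python3 -m pendant '[0,0,-0.001,0,0,0,0.085, 0,0,-0.001,0,0,0,0.085, 0,0,-0.001,0,0,0,0.085, 0,0,-0.001,0,0,0,0.085, 0,0,-0.001,0,0,0,0.085, 0,0,-0.02,0,0,0,0.085, 0,0,-0.06,0,0,0,0.085, 0,0,-0.106,0,0,0,0.085, 0,0,-0.106,0,0,0,0.085]';python3 - <<'E'
from h import *
go(.5395,-.299,.12)
for n in("top","side"):
    p,d=imaging.read_camera(n); cv2.imwrite(f"pics/{n}4.png",p[:,:,::-1]); np.savez(f"pics/{n}4.npz",p=p,d=d)
    w=cloud(n,d)
    print(n,"LH on mat",topring(w,.047,.055,(.509,-.0895)),"PH",rim(w,.052,(.486,.126)),"SH",topring(w,.066,.076,(.539,-.298)))
E
```

```text
t: 6.4
tcp_pos: [0.5135, -0.0904, 0.1263]
ee_rot: [0.003, 0.948, 0.317, 0.005]
contact_force: [0.5, 0.0, 0.1]
opening: 0.996
t 6.4 tcp [ 0.5135 -0.0904  0.1263] -> shift [-0.1048  0.1822  0.0072] turn [ 0.0089 -0.0066  0.0003] n>= 5
top LH on mat (0, None, None, None) PH (245, array([0.4876, 0.1252]), np.float64(1.77)) SH (0, None, None, None)
side LH on mat (111, array([ 0.5065, -0.0869]), 29.2, np.float64(0.0498)) PH (228, array([0.4837, 0.1272]), np.float64(2.07)) SH (61, array([ 0.5371, -0.298 ]), 21.5, np.float64(0.0694))
```

View pics/top4.png

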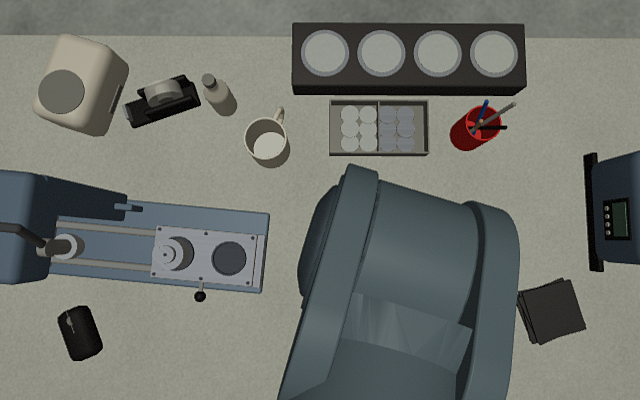

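View pics/side4.png

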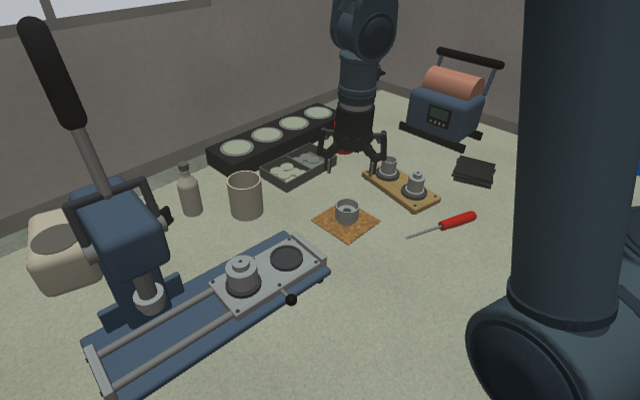

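```bash
python3 -m pendant '[-0.02,0.037,0,0,0,0,0.085, -0.043,0.08,0,0,0,0,0.085, -0.067,0.123,0,0,0,0,0.085, -0.09,0.165,0,0,0,0,0.085, -0.1017,0.186,0,0,0,0,0.085, -0.1017,0.186,0,0,0,0,0.085, -0.1017,0.186,0,0,0,0,0.085, -0.1017,0.186,0,0,0,0,0.085]';python3 - <<'E'
from h import *
go(.5395,-.299,.038)
p,d=imaging.read_camera("side"); cv2.imwrite("pics/side5.png",cv2.resize(p[90:260,290:510,::-1],None,fx=3,fy=3))
E
```

```text
t: 7.3
tcp_pos: [0.5388, -0.297, 0.119]
ee_rot: [-0.001, 0.948, 0.318, -0.001]
contact_force: [-0.5, 0.5, -0.2]
opening: 0.996
t 7.3 tcp [ 0.5388 -0.297   0.119 ] -> shift [-0.0006  0.0023  0.081 ] turn [-0.0032  0.0005  0.0013] n>= 2
```

View pics/side5.png

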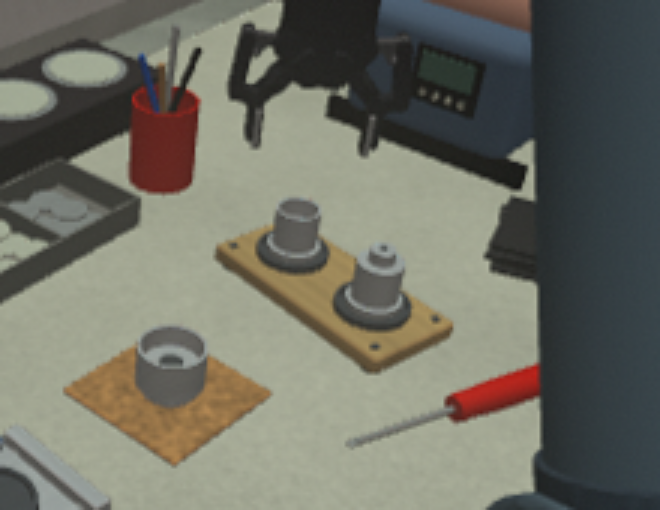

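```bash
python3 -m pendant '[0,0,0.03,0,0,0,0.085, 0,0,0.06,0,0,0,0.085, 0,0,0.082,0,0,0,0.085, 0,0,0.082,0,0,0,0.085, 0,0,0.082,0,0,0,0.085]';python3 - <<'E'
from h import *
go(.5395,-.299,.038)
print(proj("side",[.5395,-.299,.133]),proj("side",[.5395,-.299,.072]))
p,d=imaging.read_camera("side"); cv2.imwrite("pics/side6.png",cv2.resize(p[120:240,320:480,::-1],None,fx=4,fy=4))
E
```

```text
t: 7.85
tcp_pos: [0.5395, -0.2976, 0.0385]
ee_rot: [-0.0, 0.948, 0.318, -0.0]
contact_force: [0.4, -0.4, 0.3]
opening: 0.993
t 7.85 tcp [ 0.5395 -0.2976  0.0385] -> shift [-0.0008  0.0011  0.0005] turn [-0.0011  0.0002  0.0016] n>= 1
[391.96382972 138.56091615] [388.78927651 158.92206423]
```

View pics/side6.png

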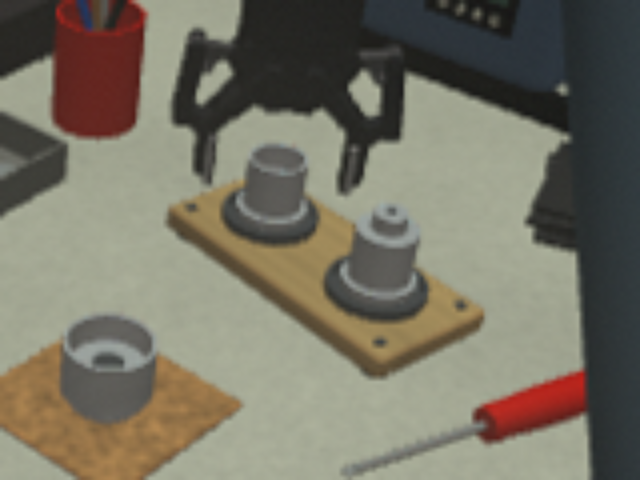

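```bash
python3 -m pendant '[0,0,0,0,0,0,0.02, 0,0,0,0,0,0,0.02, 0,0,0,0,0,0,0.02, 0,0,0,0,0,0,0.02, 0,0,0,0,0,0,0.02, 0,0,0,0,0,0,0.02, 0,0,0,0,0,0,0.02, 0,0,0,0,0,0,0.02]';python3 - <<'E'
from h import *
go(.5395,-.299,.038)
p,d=imaging.read_camera("side"); cv2.imwrite("pics/side7.png",cv2.resize(p[120:240,320:480,::-1],None,fx=4,fy=4))
E
```

```text
t: 8.7
tcp_pos: [0.5406, -0.2994, 0.0395]
ee_rot: [0.001, 0.948, 0.317, 0.001]
contact_force: [-0.8, 0.0, 6.2]
opening: 0.454
t 8.7 tcp [ 0.5406 -0.2994  0.0395] -> shift [-0.0006 -0.0009  0.0015] turn [ 0.002  -0.0009  0.0002] n>= 1
```

View pics/side7.png

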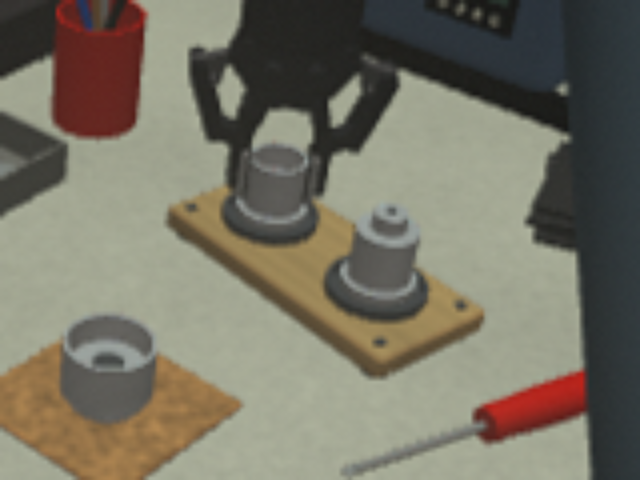

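```bash
python3 -m pendant '[0,0,-0.02,0,0,0,0.02, 0,0,-0.06,0,0,0,0.02, 0,0,-0.1,0,0,0,0.02, 0.01,-0.017,-0.13,0,0,0,0.02, 0.03,-0.052,-0.132,0,0,0,0.02, 0.052,-0.091,-0.132,0,0,0,0.02, 0.074,-0.129,-0.132,0,0,0,0.02, 0.096,-0.167,-0.132,0,0,0,0.02, 0.118,-0.206,-0.132,0,0,0,0.02, 0.14,-0.244,-0.132,0,0,0,0.02, 0.162,-0.283,-0.132,0,0,0,0.02, 0.184,-0.321,-0.132,0,0,0,0.02]';python3 -m pendant '[0.02,-0.035,0,0,0,0,0.02, 0.0291,-0.0508,0,0,0,0,0.02, 0.0291,-0.0508,0,0,0,0,0.02, 0.0291,-0.0508,0.02,0,0,0,0.02, 0.0291,-0.0508,0.05,0,0,0,0.02,  0.0291,-0.0508,0.05,0,0,0,0.02, 0.0291,-0.0508,0.05,0,0,0,0.02]'
python3 - <<'E'
from h import *
go(.486,.126,.060)
for n in("top","side"):
    p,d=imaging.read_camera(n); np.savez(f"pics/{n}8.npz",p=p,d=d)
    cv2.imwrite(f"pics/{n}8.png",cv2.resize(p[130:330,180:400,::-1],None,fx=3,fy=3) if n=="side" else p[:,:,::-1])
E
```

```text
t: 9.95
tcp_pos: [0.4924, 0.0699, 0.17]
ee_rot: [-0.0, 0.948, 0.317, -0.0]
contact_force: [1.2, 0.4, -1.4]
opening: 0.457
t: 10.65
tcp_pos: [0.4852, 0.1254, 0.1201]
ee_rot: [-0.0, 0.948, 0.317, -0.001]
contact_force: [1.0, -0.0, -0.2]
opening: 0.448
t 10.65 tcp [0.4852 0.1254 0.1201] -> shift [0.0011 0.     0.0601] turn [-0.001   0.0022 -0.0009] n>= 2
```

View pics/side8.png

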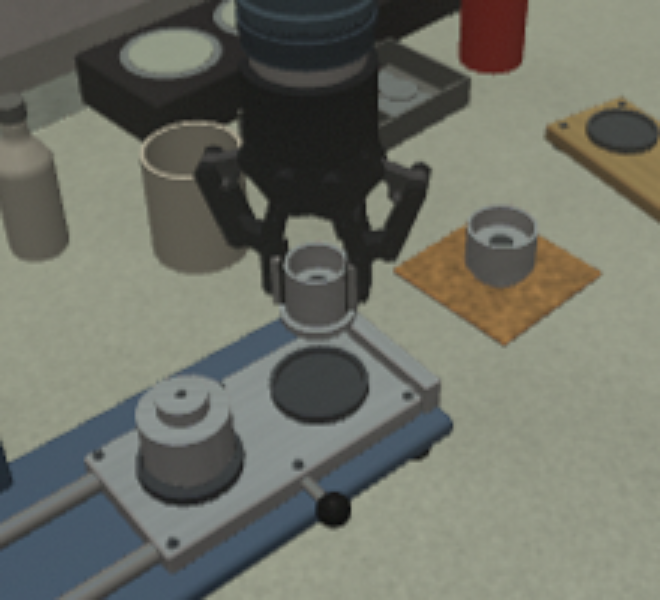

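```bash
python3 - <<'E'
from h import *
for n in("side","top"):
    w=cloud(n,np.load(f"pics/{n}8.npz")["d"])
    print(n,topring(w,.149,.158,(.484,.127),.026), topring(w,.112,.121,(.484,.127),.027))
E
python3 -m pendant '[0,0,0.03,0,0,0,0.02, 0,0,0.05,0,0,0,0.02, 0,0,0.056,0,0,0,0.02, 0,0,0.058,0,0,0,0.02, 0,0,0.058,0,0,0,0.02, 0,0,0.058,0,0,0,0.02]'
```

```text
side (163, array([0.4817, 0.13  ]), 25.0, np.float64(0.1525)) (135, array([0.482 , 0.1274]), 23.6, np.float64(0.1167))
top (41, array([0.4895, 0.11  ]), 15.3, np.float64(0.1516)) (87, array([0.4918, 0.1163]), 21.2, np.float64(0.1156))
t: 11.35
tcp_pos: [0.4873, 0.1265, 0.0636]
ee_rot: [0.0, 0.948, 0.317, 0.001]
contact_force: [-0.7, 0.4, -1.7]
opening: 0.449
```

```bash
python3 -m pendant '[0,0,0.001,0,0,0,0.02, 0,0,0.002,0,0,0,0.02, 0,0,0.002,0,0,0,0.02, 0,0,0.002,0,0,0,0.02]'
python3 - <<'E'
from h import *
p,d=imaging.read_camera("side"); cv2.imwrite(f"pics/side9.png",cv2.resize(p[200:300,220:340,::-1],None,fx=5,fy=5))
print(readout.observe()["contact_force"])
E
```

```text
t: 11.75
tcp_pos: [0.4869, 0.1265, 0.0615]
ee_rot: [0.0, 0.948, 0.317, 0.001]
contact_force: [-0.1, -0.0, 5.0]
opening: 0.456
[-1.46697925 -0.38976958  5.6868629 ]
```

View pics/side9.png

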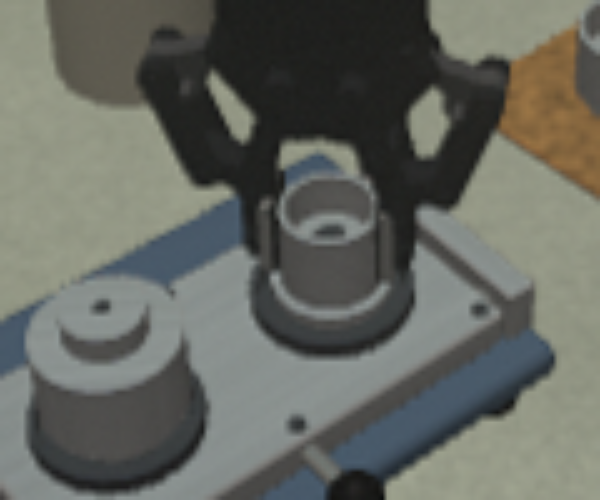

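```bash
python3 -m pendant '[0,0,0,0,0,0,0.085, 0,0,0,0,0,0,0.085, 0,0,0,0,0,0,0.085, 0,0,0,0,0,0,0.085, 0,0,0,0,0,0,0.085, 0,0,-0.03,0,0,0,0.085, 0,0,-0.07,0,0,0,0.085, -0.01,0.016,-0.09,0,0,0,0.085, -0.03,0.05,-0.09,0,0,0,0.085, -0.05,0.085,-0.09,0,0,0,0.085, -0.075,0.125,-0.09,0,0,0,0.085, -0.1,0.167,-0.09,0,0,0,0.085]'; python3 -m pendant '[-0.0113,0.019,0,0,0,0,0.085,-0.0113,0.019,0,0,0,0,0.085, -0.0113,0.019,0.04,0,0,0,0.085, -0.0113,0.019,0.08,0,0,0,0.085, -0.0113,0.019,0.12,0,0,0,0.085, -0.0113,0.019,0.135,0,0,0,0.085, -0.0113,0.019,0.135,0,0,0,0.085]'
python3 - <<'E'
from h import *
go(.509,-.0895,.015)
for n in("top","side"):
    p,d=imaging.read_camera(n); np.savez(f"pics/{n}10.npz",p=p,d=d);w=cloud(n,d)
    print(n,"SH",topring(w,.089,.099,(.486,.126)),"PH",rim(w,.052,(.486,.126)),"HH",rim(w,.030,(.5395,-.299)))
    if n=="side":cv2.imwrite(f"pics/side10.png",cv2.resize(p[130:300,240:460,::-1],None,fx=3,fy=3))
E
```

```text
t: 13.0
tcp_pos: [0.5067, -0.0686, 0.1504]
ee_rot: [-0.0, 0.948, 0.318, 0.0]
contact_force: [0.7, 0.2, -0.1]
opening: 0.997
t: 13.7
tcp_pos: [0.506, -0.0871, 0.0125]
ee_rot: [-0.002, 0.948, 0.318, -0.003]
contact_force: [-0.1, 0.2, 0.4]
opening: 0.994
t 13.7 tcp [ 0.506  -0.0871  0.0125] -> shift [ 0.001   0.0037 -0.0025] turn [-0.0058  0.0036  0.0015] n>= 1
top SH (144, array([0.4875, 0.1258]), 20.3, np.float64(0.0925)) PH (223, array([0.4873, 0.1259]), np.float64(2.22)) HH (153, array([ 0.541 , -0.2985]), np.float64(1.55))
side SH (136, array([0.483 , 0.1265]), 21.2, np.float64(0.0925)) PH (192, array([0.4845, 0.1262]), np.float64(3.52)) HH (108, array([ 0.5377, -0.2976]), np.float64(2.86))
```

View pics/side10.png

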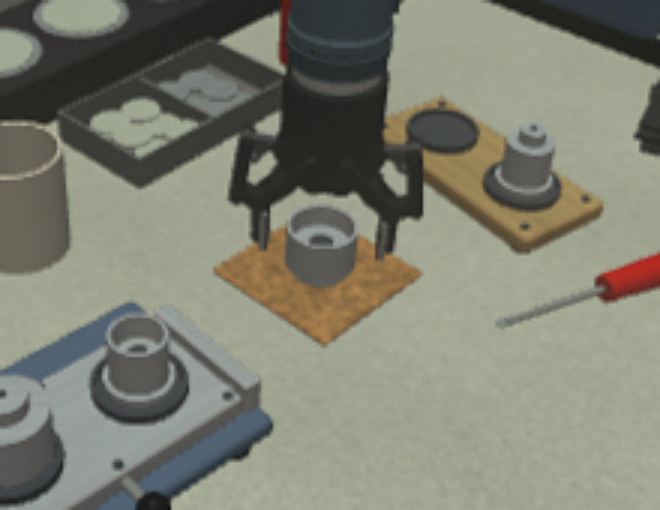

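```bash
python3 -m pendant '[0,0,0,0,0,0,0.02, 0,0,0,0,0,0,0.02, 0,0,0,0,0,0,0.02, 0,0,0,0,0,0,0.02, 0,0,0,0,0,0,0.02, 0,0,0,0,0,0,0.02, 0,0,0,0,0,0,0.02, 0,0,-0.02,0,0,0,0.02, 0,0,-0.06,0,0,0,0.02, 0,0,-0.1,0,0,0,0.02, 0,0,-0.13,0,0,0,0.02, 0,0,-0.13,0,0,0,0.02]'; python3 -m pendant '[-0.01,0.018,0,0,0,0,0.02, -0.03,0.055,0,0,0,0,0.02, -0.05,0.092,0,0,0,0,0.02, -0.07,0.128,0,0,0,0,0.02, -0.09,0.165,0,0,0,0,0.02, -0.1011,0.185,0,0,0,0,0.02, -0.1011,0.185,0,0,0,0,0.02, -0.1011,0.185,0.03,0,0,0,0.02, -0.1011,0.185,0.05,0,0,0,0.02, -0.1011,0.185,0.05,0,0,0,0.02]'
python3 - <<'E'
from h import *
go(.5395,-.298,.036)
p,d=imaging.read_camera("side");cv2.imwrite(f"pics/side11.png",cv2.resize(p[100:240,310:490,::-1],None,fx=4,fy=4))
E
```

```text
t: 15.0
tcp_pos: [0.5127, -0.0902, 0.1505]
ee_rot: [0.003, 0.948, 0.317, 0.004]
contact_force: [1.1, -0.3, -2.6]
opening: 0.639
t: 16.0
tcp_pos: [0.5365, -0.2948, 0.0909]
ee_rot: [-0.004, 0.948, 0.318, -0.003]
contact_force: [-0.3, 0.9, -3.5]
opening: 0.642
t 16.0 tcp [ 0.5365 -0.2948  0.0909] -> shift [0.0006 0.0049 0.0548] turn [-0.0089  0.0024  0.0007] n>= 2
```

View pics/side11.png

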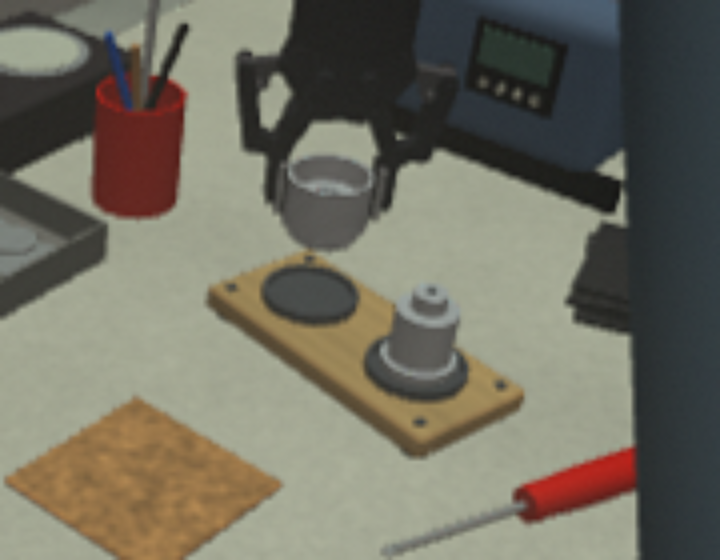

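```bash
python3 -m pendant '[0,0,0,0,0,0,0.02, 0,0,0.02,0,0,0,0.02, 0,0,0.04,0,0,0,0.02, 0,0,0.053,0,0,0,0.02, 0,0,0.056,0,0,0,0.02, 0,0,0.057,0,0,0,0.02, 0,0,0.057,0,0,0,0.02]'
python3 - <<'E'
from h import *
go(.5395,-.298,.036)
p,d=imaging.read_camera("side");cv2.imwrite(f"pics/side12.png",cv2.resize(p[100:240,310:490,::-1],None,fx=4,fy=4))
E
```

```text
t: 16.75
tcp_pos: [0.5404, -0.2981, 0.0392]
ee_rot: [0.001, 0.948, 0.317, 0.0]
contact_force: [0.3, -0.6, -2.8]
opening: 0.64
t 16.75 tcp [ 0.5404 -0.2981  0.0392] -> shift [-0.0007 -0.0007  0.0032] turn [ 0.0014 -0.0006  0.0003] n>= 1
```

View pics/side12.png

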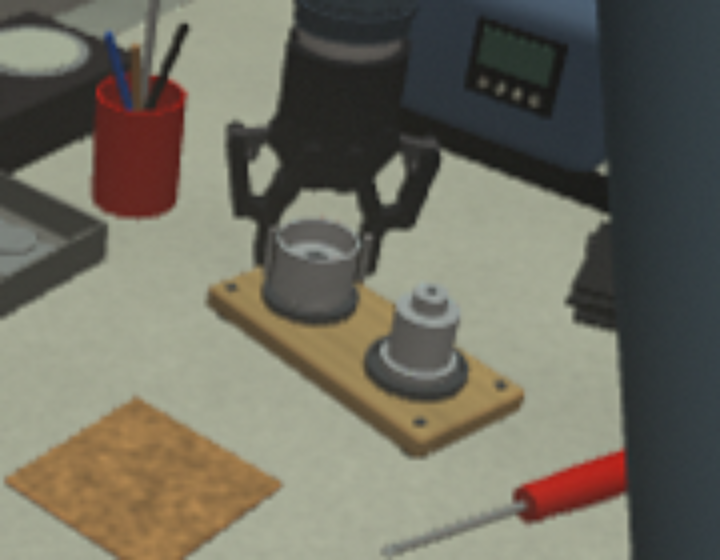

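```bash
python3 -m pendant '[0,0,0.001,0,0,0,0.02, 0,0,0.002,0,0,0,0.02, 0,0,0.0025,0,0,0,0.02, 0,0,0.0025,0,0,0,0.02]'
```

```text
t: 17.2
tcp_pos: [0.5406, -0.2983, 0.0382]
ee_rot: [0.001, 0.948, 0.317, 0.001]
contact_force: [-2.8, 1.1, 7.8]
opening: 0.638
```

```bash
python3 -m pendant '[0,0,-0.0005,0,0,0,0.085, 0,0,-0.0005,0,0,0,0.085, 0,0,-0.0005,0,0,0,0.085, 0,0,-0.0005,0,0,0,0.085, 0,0,-0.0005,0,0,0,0.085, 0,0,-0.03,0,0,0,0.085, 0,0,-0.08,0,0,0,0.085, 0,0,-0.1345,0,0,0,0.085, 0.025,-0.04,-0.1345,0,0,0,0.085, 0.05,-0.08,-0.1345,0,0,0,0.085, 0.075,-0.12,-0.1345,0,0,0,0.085, 0.1,-0.16,-0.1345,0,0,0,0.085]';python3 -m pendant '[0.025,-0.04,0,0,0,0,0.085, 0.05,-0.08,0,0,0,0,0.085, 0.075,-0.12,0,0,0,0,0.085, 0.1,-0.16,0,0,0,0,0.085, 0.125,-0.2,0,0,0,0,0.085, 0.15,-0.24,0,0,0,0,0.085, 0.17,-0.27,0,0,0,0,0.085, 0.1797,-0.2852,0,0,0,0,0.085, 0.1797,-0.2852,0,0,0,0,0.085, 0.1797,-0.2852,0.02,0,0,0,0.085, 0.1797,-0.2852,0.02,0,0,0,0.085, 0.1797,-0.2852,0.02,0,0,0,0.085]'
python3 - <<'E'
from h import *
go(.495,.2257,.058)
for n in("side","top"):
    p,d=imaging.read_camera(n); np.savez(f"pics/{n}13.npz",p=p,d=d);w=cloud(n,d)
    cv2.imwrite(f"pics/{n}13.png",p[:,:,::-1])
    print(n,"LHinHH",topring(w,.067,.077,(.5395,-.298)),"mug")
E
```

```text
t: 18.4
tcp_pos: [0.523, -0.1083, 0.1705]
ee_rot: [0.0, 0.948, 0.317, 0.0]
contact_force: [-0.1, 0.9, 0.2]
opening: 0.993
t: 19.6
tcp_pos: [0.4947, 0.225, 0.1501]
ee_rot: [0.0, 0.948, 0.317, -0.001]
contact_force: [-0.2, 1.1, 0.9]
opening: 0.989
t 19.6 tcp [0.4947 0.225  0.1501] -> shift [ 0.0008 -0.0003  0.0921] turn [-0.0003  0.0016 -0.001 ] n>= 2
side LHinHH (92, array([ 0.536 , -0.2953]), 28.9, np.float64(0.0703)) mug
top LHinHH (193, array([ 0.5402, -0.2968]), 28.5, np.float64(0.0704)) mug
```

View pics/side13.png

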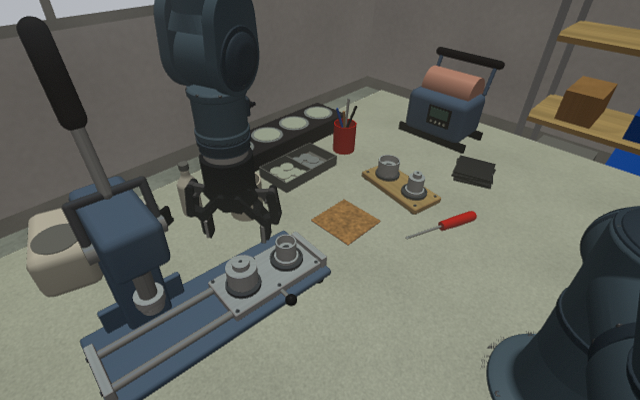

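```bash
python3 -m pendant '[0.0005,0,0.03,0,0,0,0.085, 0.0005,0,0.06,0,0,0,0.085, 0.0005,0,0.085,0,0,0,0.085, 0.0005,0,0.092,0,0,0,0.085, 0.0005,0,0.092,0,0,0,0.085]'
python3 - <<'E'
from h import *
go(.495,.2257,.058)
p,d=imaging.read_camera("side");cv2.imwrite(f"pics/side14.png",cv2.resize(p[180:320,140:320,::-1],None,fx=4,fy=4))
E
```

```text
t: 20.2
tcp_pos: [0.495, 0.2259, 0.058]
ee_rot: [-0.0, 0.948, 0.317, -0.001]
contact_force: [-0.5, 0.1, -0.9]
opening: 0.997
t 20.2 tcp [0.495  0.2259 0.058 ] -> shift [-0.0001  0.0002 -0.    ] turn [-0.0006  0.0016 -0.0002] n>= 1
```

View pics/side14.png

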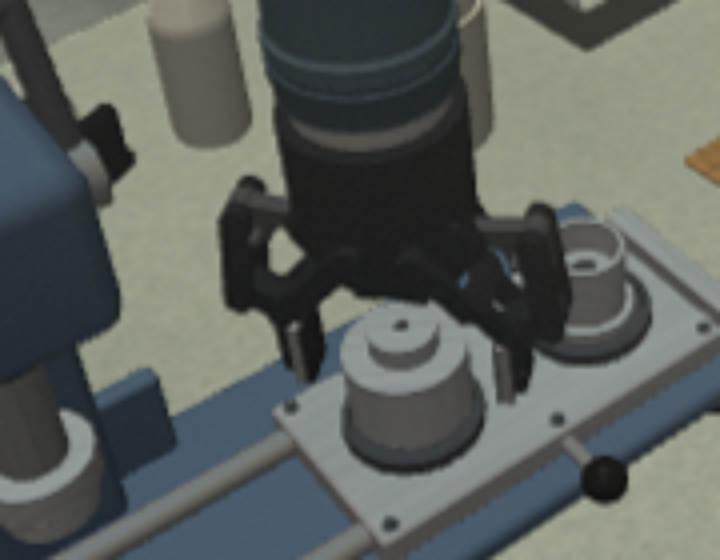

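```bash
python3 -m pendant '[0,0,0,0,0,0,0.02, 0,0,0,0,0,0,0.02, 0,0,0,0,0,0,0.02, 0,0,0,0,0,0,0.02, 0,0,0,0,0,0,0.02, 0,0,0,0,0,0,0.02, 0,0,0,0,0,0,0.02, 0,0,-0.02,0,0,0,0.02, 0,0,-0.06,0,0,0,0.02, 0,0,-0.1,0,0,0,0.02, 0,0,-0.112,0,0,0,0.02, 0,0,-0.112,0,0,0,0.02]';python3 -m pendant '[-0.01,0.015,0,0,0,0,0.02, -0.03,0.044,0,0,0,0,0.02, -0.054,0.078,0,0,0,0,0.02, -0.078,0.113,0,0,0,0,0.02, -0.102,0.148,0,0,0,0,0.02, -0.126,0.183,0,0,0,0,0.02, -0.15,0.218,0,0,0,0,0.02, -0.17,0.247,0,0,0,0,0.02, -0.1786,0.260,0,0,0,0,0.02, -0.1786,0.260,0.03,0,0,0,0.02, -0.1786,0.260,0.07,0,0,0,0.02, -0.1786,0.260,0.11,0,0,0,0.02]'; python3 -m pendant '[0,0,0,0,0,0,0.02, 0,0,0.03,0,0,0,0.02, 0,0,0.043,0,0,0,0.02, 0,0,0.0445,0,0,0,0.02, 0,0,0.0445,0,0,0,0.02]'
python3 - <<'E'
from h import *
go(.509,-.0895,.015)
p,d=imaging.read_camera("side");cv2.imwrite(f"pics/side15.png",cv2.resize(p[130:300,240:460,::-1],None,fx=3,fy=3))
E
```

```text
t: 21.45
tcp_pos: [0.4972, 0.227, 0.1724]
ee_rot: [-0.0, 0.948, 0.317, 0.003]
contact_force: [-0.2, -0.4, -3.7]
opening: 0.638
t: 22.65
tcp_pos: [0.5085, -0.0882, 0.0578]
ee_rot: [-0.001, 0.948, 0.317, -0.0]
contact_force: [0.2, 0.3, -3.3]
opening: 0.641
t: 23.15
tcp_pos: [0.5095, -0.0883, 0.0166]
ee_rot: [-0.0, 0.948, 0.318, 0.0]
contact_force: [0.2, -0.6, -3.0]
opening: 0.642
t 23.15 tcp [ 0.5095 -0.0883  0.0166] -> shift [-0.0012  0.0007  0.0016] turn [-0.0003 -0.0002  0.0009] n>= 1
```

View pics/side15.png

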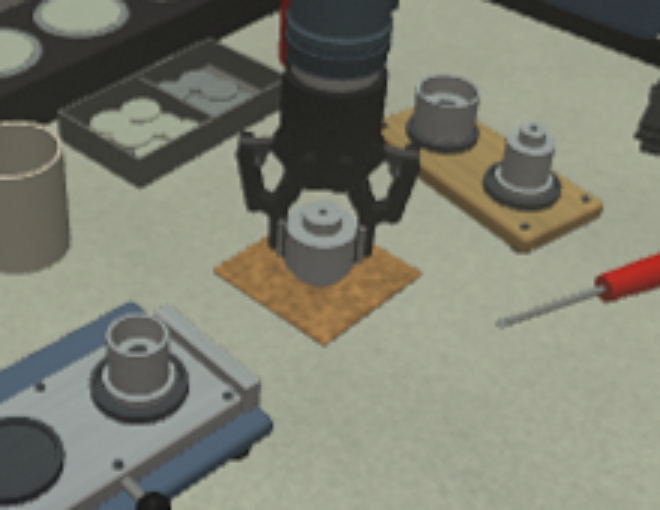

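Large stepped die is just over the mat; lower and check for contact.

```bash
python3 -m pendant '[0,0,0.0005,0,0,0,0.02, 0,0,0.001,0,0,0,0.02, 0,0,0.0015,0,0,0,0.02, 0,0,0.0015,0,0,0,0.02]'
```

```text
t: 23.6
tcp_pos: [0.5102, -0.0887, 0.0162]
ee_rot: [0.0, 0.948, 0.318, 0.001]
contact_force: [-3.0, 1.4, 9.5]
opening: 0.641
```

```bash
python3 -m pendant '[0,0,-0.001,0,0,0,0.085, 0,0,-0.001,0,0,0,0.085, 0,0,-0.001,0,0,0,0.085, 0,0,-0.001,0,0,0,0.085, 0,0,-0.001,0,0,0,0.085, 0,0,-0.03,0,0,0,0.085, 0,0,-0.07,0,0,0,0.085, 0,0,-0.116,0,0,0,0.085, -0.03,0.02,-0.116,0,0,0,0.085, -0.07,0.046,-0.116,0,0,0,0.085, -0.11,0.073,-0.116,0,0,0,0.085, -0.15,0.099,-0.116,0,0,0,0.085]';python3 -m pendant '[-0.017,0.0113,0,0,0,0,0.085, -0.017,0.0113,0,0,0,0,0.085, -0.017,0.0113,0.03,0,0,0,0.085, -0.017,0.0113,0.06,0,0,0,0.085, -0.017,0.0113,0.085,0,0,0,0.085, -0.017,0.0113,0.092,0,0,0,0.085, -0.017,0.0113,0.092,0,0,0,0.085, -0.017,0.0113,0.092,0,0,0,0.085]'
python3 - <<'E'
from h import *
go(.442,-.278,.038)
p,d=imaging.read_camera("side");cv2.imwrite(f"pics/side16.png",cv2.resize(p[120:260,320:500,::-1],None,fx=4,fy=4))
E
```

```text
t: 24.8
tcp_pos: [0.4487, -0.2596, 0.1305]
ee_rot: [0.0, 0.948, 0.318, 0.0]
contact_force: [0.6, -0.8, -0.6]
opening: 0.994
t: 25.6
tcp_pos: [0.4433, -0.2773, 0.0393]
ee_rot: [0.0, 0.948, 0.318, 0.0]
contact_force: [0.2, 1.2, 0.6]
opening: 0.996
t 25.6 tcp [ 0.4433 -0.2773  0.0393] -> shift [-0.0014 -0.0003  0.0013] turn [ 0.0012 -0.0005  0.0009] n>= 1
```

View pics/side16.png

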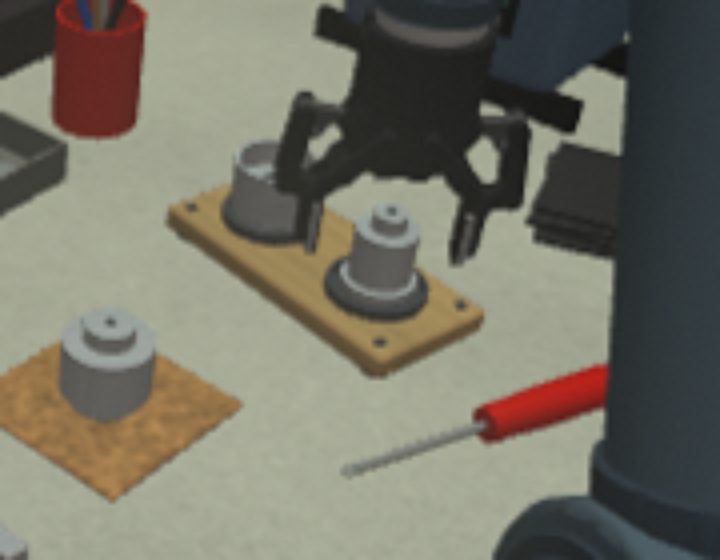

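```bash
python3 -m pendant '[0,0,0,0,0,0,0.02, 0,0,0,0,0,0,0.02, 0,0,0,0,0,0,0.02, 0,0,0,0,0,0,0.02, 0,0,0,0,0,0,0.02, 0,0,0,0,0,0,0.02, 0,0,0,0,0,0,0.02, 0,0,0,0,0,0,0.02, 0,0,-0.02,0,0,0,0.02, 0,0,-0.06,0,0,0,0.02, 0,0,-0.1,0,0,0,0.02, 0,0,-0.132,0,0,0,0.02]';python3 -m pendant '[0.014,-0.015,0,0,0,0,0.02, 0.04,-0.043,0,0,0,0,0.02, 0.066,-0.071,0,0,0,0,0.02, 0.093,-0.1,0,0,0,0,0.02, 0.12,-0.129,0,0,0,0,0.02, 0.147,-0.158,0,0,0,0,0.02, 0.174,-0.187,0,0,0,0,0.02, 0.2,-0.214,0,0,0,0,0.02, 0.227,-0.243,0,0,0,0,0.02, 0.254,-0.272,0,0,0,0,0.02, 0.28,-0.3,0,0,0,0,0.02, 0.3,-0.322,0,0,0,0,0.02]'; python3 -m pendant '[0.025,-0.027,0,0,0,0,0.02, 0.04,-0.042,0,0,0,0,0.02, 0.0456,-0.0485,0,0,0,0,0.02, 0.0456,-0.0485,0,0,0,0,0.02, 0.0456,-0.0485,0.03,0,0,0,0.02, 0.0456,-0.0485,0.06,0,0,0,0.02, 0.0456,-0.0485,0.07,0,0,0,0.02, 0.0456,-0.0485,0.07,0,0,0,0.02]'
python3 - <<'E'
from h import *
go(.495,.2257,.060)
p,d=imaging.read_camera("side");cv2.imwrite(f"pics/side17.png",cv2.resize(p[180:320,140:320,::-1],None,fx=4,fy=4))
w=cloud("side",d);print(rim(w,.052,(.495,.2257)))
E
```

```text
t: 26.85
tcp_pos: [0.4424, -0.2773, 0.172]
ee_rot: [0.0, 0.948, 0.317, 0.0]
contact_force: [1.0, -0.9, -1.8]
opening: 0.453
t: 28.05
tcp_pos: [0.4877, 0.1625, 0.1698]
ee_rot: [-0.0, 0.948, 0.318, -0.0]
contact_force: [1.6, -0.4, -2.4]
opening: 0.452
t: 28.85
tcp_pos: [0.4936, 0.2249, 0.0987]
ee_rot: [0.0, 0.949, 0.317, -0.002]
contact_force: [-0.7, 0.5, -1.2]
opening: 0.454
t 28.85 tcp [0.4936 0.2249 0.0987] -> shift [0.0018 0.0002 0.0387] turn [-0.0013  0.0045 -0.0012] n>= 1
(205, array([0.493 , 0.2264]), np.float64(2.55))
```

View pics/side17.png

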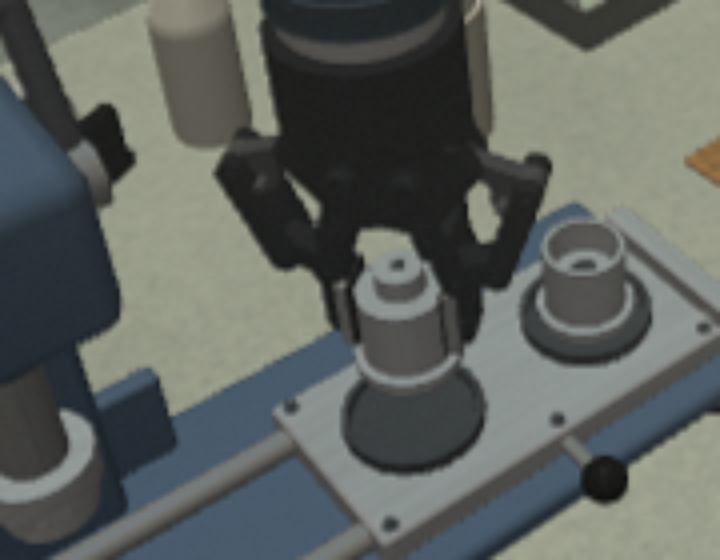

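```bash
python3 -m pendant '[0,0,0.02,0,0,0,0.02, 0,0,0.034,0,0,0,0.02, 0,0,0.037,0,0,0,0.02, 0,0,0.038,0,0,0,0.02, 0,0,0.038,0,0,0,0.02, 0,0,0.039,0,0,0,0.02, 0,0,0.040,0,0,0,0.02, 0,0,0.040,0,0,0,0.02]'
python3 - <<'E'
from h import *
go(.495,.2257,.060)
p,d=imaging.read_camera("side");cv2.imwrite(f"pics/side18.png",cv2.resize(p[180:320,140:320,::-1],None,fx=4,fy=4))
E
```

```text
t: 29.7
tcp_pos: [0.4961, 0.2268, 0.0612]
ee_rot: [0.0, 0.948, 0.317, 0.001]
contact_force: [0.3, -0.4, 3.3]
opening: 0.453
t 29.7 tcp [0.4961 0.2268 0.0612] -> shift [-0.0016  0.0002  0.0012] turn [ 0.0006 -0.0017  0.0003] n>= 1
```

View pics/side18.png

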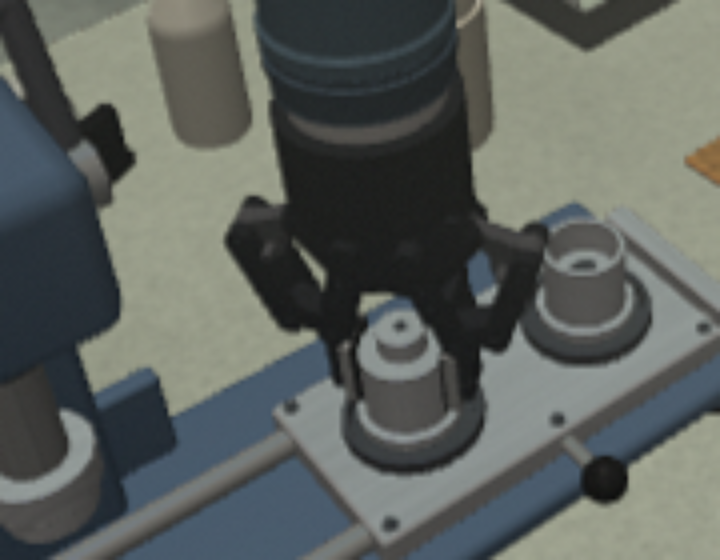

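```bash
python3 -m pendant '[0,0,0,0,0,0,0.085, 0,0,0,0,0,0,0.085, 0,0,0,0,0,0,0.085, 0,0,0,0,0,0,0.085, 0,0,0,0,0,0,0.085, 0,0,-0.03,0,0,0,0.085, 0,0,-0.07,0,0,0,0.085, 0,0,-0.1,0,0,0,0.085, -0.02,0.029,-0.1,0,0,0,0.085, -0.045,0.066,-0.1,0,0,0,0.085, -0.07,0.102,-0.1,0,0,0,0.085, -0.1,0.146,-0.1,0,0,0,0.085]';python3 -m pendant '[-0.028,0.04,0,0,0,0,0.085, -0.055,0.08,0,0,0,0,0.085, -0.0786,0.1142,0,0,0,0,0.085, -0.0786,0.1142,0,0,0,0,0.085, -0.0786,0.1142,0.04,0,0,0,0.085, -0.0786,0.1142,0.08,0,0,0,0.085, -0.0786,0.1142,0.12,0,0,0,0.085, -0.0786,0.1142,0.145,0,0,0,0.085, -0.0786,0.1142,0.145,0,0,0,0.085, -0.0786,0.1142,0.145,0,0,0,0.085]'
python3 - <<'E'
from h import *
go(.509,-.0895,.015)
for n in("side","top"):
    p,d=imaging.read_camera(n);w=cloud(n,d)
    if n=="side":cv2.imwrite(f"pics/side19.png",cv2.resize(p[130:300,240:460,::-1],None,fx=3,fy=3))
    print(n,"SS in PS",topring(w,.089,.099,(.495,.226)),"HS",rim(w,.030,(.442,-.278)))
E
```

```text
t: 30.95
tcp_pos: [0.5032, 0.052, 0.1605]
ee_rot: [-0.0, 0.948, 0.318, 0.0]
contact_force: [1.2, 0.3, -0.0]
opening: 0.999
t: 31.95
tcp_pos: [0.509, -0.0849, 0.0155]
ee_rot: [-0.0, 0.948, 0.318, -0.0]
contact_force: [0.8, -0.3, 0.9]
opening: 0.997
t 31.95 tcp [ 0.509  -0.0849  0.0155] -> shift [-0.0028  0.0037  0.0005] turn [-0.001   0.0004  0.0009] n>= 1
side SS in PS (227, array([0.493 , 0.2271]), 20.8, np.float64(0.0939)) HS (124, array([ 0.4399, -0.2762]), np.float64(2.05))
top SS in PS (267, array([0.4968, 0.2256]), 20.2, np.float64(0.093)) HS (113, array([ 0.4433, -0.2773]), np.float64(1.81))
```

View pics/side19.png

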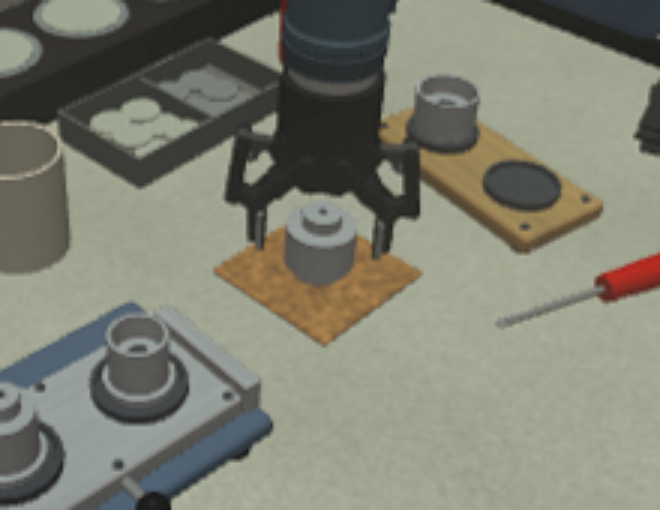

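```bash
python3 -m pendant '[0,0,0,0,0,0,0.085,0,0,0,0,0,0,0.085]';python3 -c "
from h import *
go(.509,-.0885,.015)"
```

```text
t: 32.25
tcp_pos: [0.5106, -0.0858, 0.0167]
ee_rot: [0.001, 0.948, 0.317, 0.001]
contact_force: [0.1, 0.8, 0.6]
opening: 0.998
t 32.25 tcp [ 0.5106 -0.0858  0.0167] -> shift [-0.0029  0.0012  0.0017] turn [ 0.0023 -0.0018  0.0003] n>= 1
```

```bash
python3 -m pendant '[-0.0025,0.002,0,0,0,0,0.085, -0.0025,0.002,0,0,0,0,0.085, -0.0025,0.002,0,0,0,0,0.02, -0.0025,0.002,0,0,0,0,0.02, -0.0025,0.002,0,0,0,0,0.02, -0.0025,0.002,0,0,0,0,0.02, -0.0025,0.002,0,0,0,0,0.02, -0.0025,0.002,0,0,0,0,0.02, -0.0025,0.002,0,0,0,0,0.02]';python3 -c "
from h import *
go(.509,-.0885,.015)"; python3 -m pendant '[0,0,-0.02,0,0,0,0.02, 0,0,-0.06,0,0,0,0.02, 0,0,-0.1,0,0,0,0.02, 0,0,-0.13,0,0,0,0.02, -0.02,0.013,-0.13,0,0,0,0.02, -0.05,0.033,-0.13,0,0,0,0.02, -0.083,0.055,-0.13,0,0,0,0.02, -0.116,0.077,-0.13,0,0,0,0.02, -0.15,0.099,-0.13,0,0,0,0.02, -0.167,0.110,-0.13,0,0,0,0.02, -0.167,0.110,-0.13,0,0,0,0.02, -0.167,0.110,-0.13,0,0,0,0.02]'
python3 -m pendant '[0,0,0.03,0,0,0,0.02, 0,0,0.05,0,0,0,0.02, 0,0,0.05,0,0,0,0.02, 0,0,0.05,0,0,0,0.02]'
python3 - <<'E'
from h import *
go(.442,-.2775,.036)
p,d=imaging.read_camera("side");cv2.imwrite(f"pics/side20.png",cv2.resize(p[100:260,310:490,::-1],None,fx=3.5,fy=3.5))
E
```

```text
t: 33.15
tcp_pos: [0.509, -0.0885, 0.0158]
ee_rot: [0.0, 0.948, 0.317, 0.001]
contact_force: [-0.2, 1.3, 4.9]
opening: 0.639
t 33.15 tcp [ 0.509  -0.0885  0.0158] -> shift [0.     0.     0.0008] turn [ 0.0005 -0.0009  0.0003] n>= 1
t: 34.35
tcp_pos: [0.4404, -0.2765, 0.1442]
ee_rot: [-0.001, 0.948, 0.317, -0.001]
contact_force: [-0.3, -0.3, -3.9]
opening: 0.641
t: 34.75
tcp_pos: [0.4411, -0.2756, 0.095]
ee_rot: [-0.001, 0.948, 0.318, -0.0]
contact_force: [0.1, -1.2, -3.7]
opening: 0.642
t 34.75 tcp [ 0.4411 -0.2756  0.095 ] -> shift [-0.0004  0.0023  0.059 ] turn [-0.0021  0.0003  0.0017] n>= 2
```

View pics/side20.png

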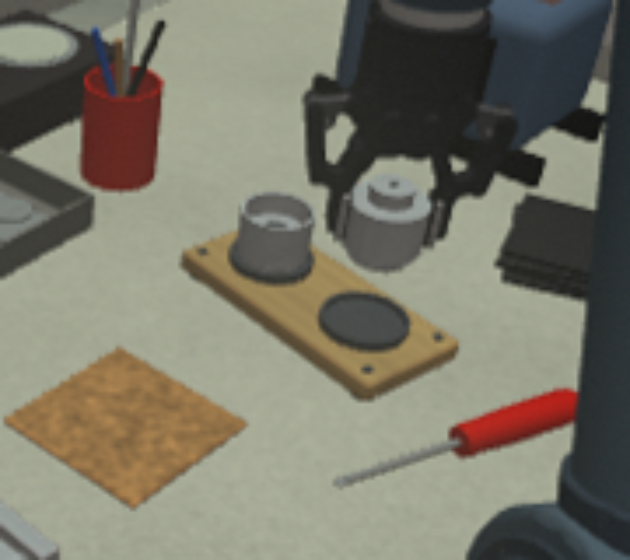

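```bash
python3 - <<'E'
from h import *
p,d=imaging.read_camera("side");w=cloud("side",d)
print(topring(w,.126,.1335,(.441,-.276),.032),topring(w,.138,.146,(.441,-.276),.022),rim(w,.030,(.442,-.278)))
for z in(.026,.085,.131,.143):print(z,proj("side",[.44,-.2762,z]))
E
```

```text
(174, array([ 0.4397, -0.2745]), 31.1, np.float64(0.1303)) (87, array([ 0.4394, -0.2775]), 16.6, np.float64(0.1422)) (126, array([ 0.4403, -0.2761]), np.float64(2.32))
0.026 [413.25618355 191.97018661]
0.085 [417.36706115 172.72616038]
0.131 [420.79244553 156.69109607]
0.143 [421.72021865 152.34796257]
```

```bash
python3 -m pendant '[0,0,0.02,0,0,0,0.02, 0,0,0.04,0,0,0,0.02, 0,0,0.053,0,0,0,0.02, 0,0,0.056,0,0,0,0.02, 0,0,0.057,0,0,0,0.02, 0,0,0.058,0,0,0,0.02, 0,0,0.059,0,0,0,0.02, 0,0,0.059,0,0,0,0.02]'
python3 - <<'E'
from h import *
go(.442,-.2775,.036)
p,d=imaging.read_camera("side");cv2.imwrite(f"pics/side21.png",cv2.resize(p[100:260,310:490,::-1],None,fx=3.5,fy=3.5))
E
```

```text
t: 35.65
tcp_pos: [0.4418, -0.2773, 0.0369]
ee_rot: [0.0, 0.948, 0.317, 0.0]
contact_force: [0.1, 0.4, -3.7]
opening: 0.641
t 35.65 tcp [ 0.4418 -0.2773  0.0369] -> shift [0.     0.0003 0.0009] turn [ 0.0012 -0.0004  0.0002] n>= 1
```

View pics/side21.png

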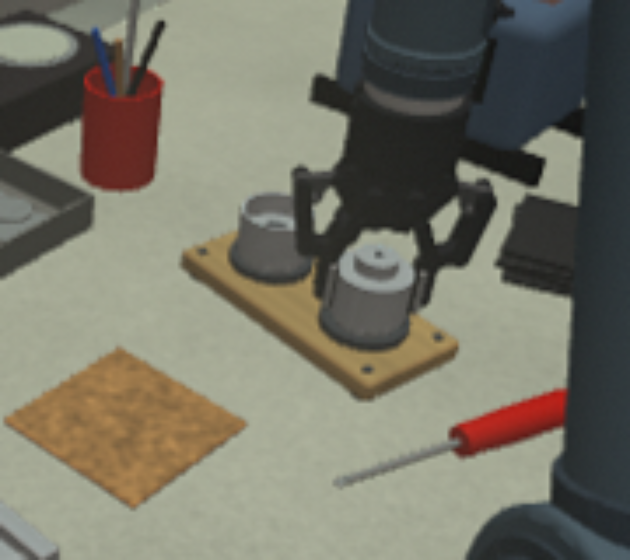

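```bash
python3 -m pendant '[0,0,0.0005,0,0,0,0.02, 0,0,0.001,0,0,0,0.02, 0,0,0.0015,0,0,0,0.02, 0,0,0.0015,0,0,0,0.02]'
```

```text
t: 36.1
tcp_pos: [0.4418, -0.2773, 0.0368]
ee_rot: [0.001, 0.948, 0.317, 0.0]
contact_force: [-4.0, 3.0, 12.6]
opening: 0.641
```

```bash
python3 -m pendant '[0,0,-0.001,0,0,0,0.085, 0,0,-0.001,0,0,0,0.085, 0,0,-0.001,0,0,0,0.085, 0,0,-0.001,0,0,0,0.085, 0,0,-0.001,0,0,0,0.085, 0,0,-0.03,0,0,0,0.085, 0,0,-0.07,0,0,0,0.085, 0,0,-0.12,0,0,0,0.085, 0,0,-0.165,0,0,0,0.085, -0.04,0.003,-0.165,0,0,0,0.085, -0.08,0.006,-0.165,0,0,0,0.085, -0.12,0.009,-0.165,0,0,0,0.085]';python3 -m pendant '[-0.04,0.003,0,0,0,0,0.085, -0.08,0.006,0,0,0,0,0.085, -0.095,0.008,0,0,0,0,0.085, -0.095,0.008,0,0,0,0,0.085, -0.095,0.008,0,0,0,0,0.085]'
python3 - <<'E'
from h import *
for n in("side","top"):
    p,d=imaging.read_camera(n);w=cloud(n,d);cv2.imwrite(f"pics/{n}22.png",p[:,:,::-1]);np.savez(f"pics/{n}22.npz",p=p,d=d)
    w0=cloud(n,np.load(f"pics/{n}0.npz")["d"])
    for a,c,z in(("SS/PS",(.495,.226),.094),("SH/PH",(.486,.126),.094),("LH/HH",(.5395,-.298),.072),("LS/HS",(.442,-.278),.072)):
        print(n,a,topring(w,z-.005,z+.005,c),topring(w,z+.008,z+.016,c),"rim",rim(w,z-.042,c))
    for x in(w0,w):
        m=(x[...,2]>.085)&(x[...,2]<.1)&(np.hypot(x[...,0]-.74,x[...,1]-.07)<.08);print("mug",m.sum(),x[m].mean(0))
E
```

```text
t: 37.3
tcp_pos: [0.3504, -0.3572, 0.2003]
ee_rot: [0.001, 0.948, 0.318, 0.0]
contact_force: [-0.6, -0.4, 0.2]
opening: 0.993
t: 37.8
tcp_pos: [0.2802, -0.4195, 0.1996]
ee_rot: [-0.0, 0.948, 0.317, 0.0]
contact_force: [-0.5, -0.2, -0.4]
opening: 0.994
side SS/PS (227, array([0.4934, 0.2274]), 20.5, np.float64(0.0937)) (105, array([0.4931, 0.2267]), 11.7, np.float64(0.1057)) rim (220, array([0.4933, 0.226 ]), np.float64(3.17))
side SH/PH (125, array([0.4839, 0.1271]), 20.9, np.float64(0.0927)) (0, None, None, None) rim (196, array([0.4844, 0.1264]), np.float64(3.44))
side LH/HH (98, array([ 0.5356, -0.2947]), 29.0, np.float64(0.0701)) (0, None, None, None) rim (78, array([ 0.5391, -0.2991]), np.float64(2.84))
side LS/HS (172, array([ 0.4413, -0.2756]), 30.6, np.float64(0.0715)) (79, array([ 0.4385, -0.2763]), 17.6, np.float64(0.0835)) rim (98, array([ 0.4406, -0.2779]), np.float64(4.01))
mug 323 [0.70675638 0.05917575 0.09092023]
mug 318 [0.70684866 0.05876355 0.09101516]
top SS/PS (266, array([0.4964, 0.2256]), 20.4, np.float64(0.0929)) (129, array([0.4965, 0.2253]), 11.4, np.float64(0.1049)) rim (218, array([0.4965, 0.2255]), np.float64(3.08))
top SH/PH (137, array([0.4872, 0.1255]), 20.2, np.float64(0.0926)) (0, None, None, None) rim (234, array([0.4873, 0.126 ]), np.float64(2.55))
top LH/HH (199, array([ 0.5398, -0.2967]), 28.5, np.float64(0.0704)) (0, None, None, None) rim (120, array([ 0.5408, -0.2992]), np.float64(1.2))
top LS/HS (501, array([ 0.4436, -0.2791]), 28.4, np.float64(0.0709)) (229, array([ 0.4437, -0.279 ]), 15.8, np.float64(0.0829)) rim (133, array([ 0.4434, -0.2781]), np.float64(1.36))
mug 398 [0.71553483 0.05952364 0.092199  ]
mug 398 [0.71535173 0.05981284 0.09225793]
```

View pics/top22.png

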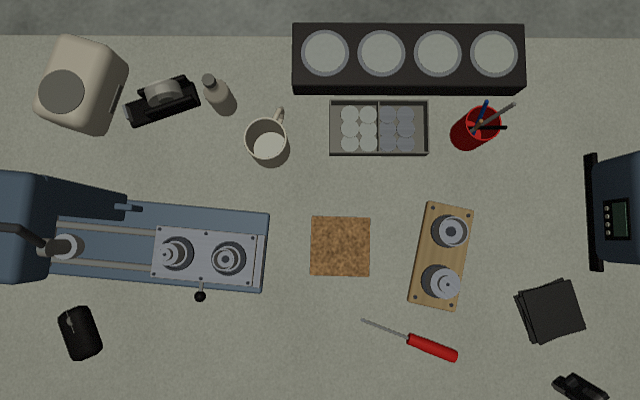

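View pics/side22.png

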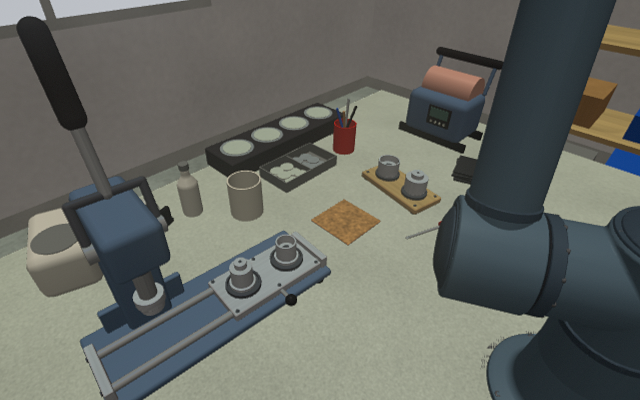

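```bash
python3 -c "
from rig import job_done
print(job_done())"
```

```text
the job is handed in; nothing more can be done
None
```

I swapped both die pairs like for like and handed the job in at about 38 s of the 138 s allowed. The small hollow and small stepped dies are now in the press seats, and their large partners are in the matching holder seats. Each large die was parked on the cork mat on the way, and the mat is empty again.

Last checks, from both cameras with the arm clear:
- **Seating:** in both cameras, every die's top height is within about 1 mm of the height read there at the start for the die then in that seat. That means all four sit upright and fully down.
- **Centring:** the top camera puts each die within about 3 mm of its seat centre, inside the 5 mm play. The large hollow die is the furthest off.
- **Mug:** it did not move beyond measurement noise (under 0.5 mm).
- **Forces:** the highest wrist force I read was about 17 N, while setting the large hollow die on the mat. I only read it at the end of each move, so brief peaks in between would not show.

Two things disagreed:
- **Cameras:** they differ by 2–4 mm in x and y, which is within what their calibration allows. The side camera alone reads the large hollow die 5–6 mm off centre, but that fit is partly hidden and its height is right.
- **Last mat pickup:** the arm arrived about 3 mm off its intended position, and I corrected that before gripping.

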